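# Wedge up the hardening oven's drop door

## Task

The hinge screws of the hardening oven's drop door are to be tightened, so its weight has to come off the buffers. Pull the door all the way down by its bar handle until it rests on its two rubber buffers, without letting it fall, then push the oak wedge, thin end first, in under the door's free edge until the door just lifts off the buffers, by a few millimetres and no more. Finish while still holding the wedge there, flat on the bench, with only the wedge carrying the door, and leave the oilstone, hammer and oil bottle where they are.

Things in the scene. Friction and masses are not known exactly. Their poses are not given: they have to be found in the camera images.
- oven: Blue bench hardening oven, fixed, but placed differently each time. Origin: on the bench, straight under the middle of the door's hinge pin. x points level into the oven, y along the pin, z up; the door opens towards -x. The case fills x 36 to 300 mm, y -225 to 125 mm, up to 222 mm high (y below -125 is the control column).
- door_hinge (a point): Middle of the door's hinge pin, which runs along the oven's y, 30 mm above the bench, in the plane of the door's outer face; that face becomes the underside when the door is down. Door: 240 mm wide (y -120 to 120), 180 mm from pin to free edge, 34 mm thick, 0.75 to 1 kg.
- door (a joint): Door angle: 0 shut (upright), 1.571 level, 1.600 down on its buffers (hard stop). Starts at 0 to 0.3. The hinge is stiff (0.35 N m) and holds the door while nearly upright; beyond about 0.5 rad it falls if let go. From the buffers, each 0.01 rad less lifts the free edge 1.8 mm.
- buffers (a point): Midpoint between the tops of the two rubber buffers that the lowered door rests on, 72 mm in front of the hinge pin, 28 mm above the bench. They stand on two flat steel bars at oven y = -36 and 36 mm (20 mm wide, tops 18 mm high, reaching 85 mm in front of the pin). Between the bars (52 mm) and outside them the bench under the door is clear.
- door_handle (a point): Centre of the steel bar handle: round, 14 mm thick, parallel to the pin, 100 mm clear between its end arms. It is 222 mm from the pin along the door (42 mm past the free edge), 26 mm in from the outer face. Door shut: 252 mm above the bench, clear above the case; door down: 50 mm. It can be pinched from above at every angle and turns between the fingers.
- door_edge (a point): Middle of the door's free edge, on the outer face: with the door down this is the lower corner, 25 mm above the bench, under which the wedge goes, anywhere along the edge that clears the flat bars: in the middle (its heel also passes under the bar handle, whose underside is then 43 mm up) or beside the handle.
- wedge: Oak wedge flat on the bench, 220 x 32 mm, about 0.14 kg. Origin: centre of its underside; x points to the thin end. It thickens evenly from 4 mm at the thin end (x 110 mm) to 38 mm at x -40 mm; the heel x -40 to -110 mm is level, 38 mm high, to be gripped across its width, best near its back end to stay clear of the door handle.
- wedge_tip (a point): Middle of the wedge's thin end, on its underside. The wedge meets the resting door when this is about 92 mm in past the free edge; each further 10 mm lifts the edge about 2.3 mm, and pushing then takes roughly 10 N.
- oilstone: Bystander: black oilstone in a wooden base, 150 x 70 x 46 mm, long side along its x; origin at the centre of its underside.
- hammer: Bystander: hand hammer 200 mm long lying on the bench, handle along its -x; origin at mid-length on its underside.
- oil: Bystander: amber oil bottle 60 mm across and 150 mm high, standing; origin at the centre of its underside.

How it is judged (in metres and radians):
On the way, in this order (a step that is already met when the one before it is completed fails the run):
1. the door has been pulled down and rests on its buffers, the wedge not yet under it (value of joint door above 1.594 rad and contact force between wedge and oven below 0.1 N), for 0.2 s.
2. the held wedge is under the free edge and carries the door just clear of its buffers (contact force between wedge and oven above 1.5 N and contact force between the fingers and wedge above 1 N and value of joint door between 1.555 and 1.59 rad and contact force between each of the arm, the fingers and oven below 0.3 N and x of wedge_tip in the frame of oven above -0.14 m), for 0.3 s.
At the end, for the whole second after the job is handed in: At rest: door angle 1.555 to 1.590 rad (free edge 2 to 8 mm off the buffers), carried by the wedge (over 1.5 N) alone; wedge flat on the bench (within 4 mm, 0.05 rad), thin end 40 mm or more under the door, fingers pressing it (over 1 N), robot and other objects off door and oven (all of step 2 and y of wedge_tip in the frame of oven between -0.12 and 0.12 m and height (world z) of wedge below 0.004 m and angle between wedge's own z axis and vertical below 0.05 rad and velocity of joint door between -0.05 and 0.05 rad/s and linear speed of wedge below 0.01 m/s and contact force between each of oilstone, hammer, oil and oven below 0.1 N and contact force between each of oilstone, hammer, oil and wedge below 0.1 N); the arm keeps its last pose, push and grip.
It fails at once if the door is let fall (turns faster than 3 rad/s) (velocity of joint door above 3 rad/s).
It fails at once if the oilstone is moved more than 20 mm (distance of oilstone from where it was at the start of the episode above 0.02 m).
It fails at once if the hammer is moved more than 20 mm (distance of hammer from where it was at the start of the episode above 0.02 m).
It fails at once if the oil bottle is moved more than 20 mm (distance of oil from where it was at the start of the episode above 0.02 m).
It also fails if it takes over 67 s, if anything falls off the work surface, if the arm or the gripper's body presses on something with over 40 N, if the wrist force passes 120 N, or if a joint passes its speed limit or range.

## Robot

A 7-joint arm with a two-finger parallel gripper is mounted at the origin on the work surface. World frame = base frame: x ahead of the robot, y to its left, z up, the work surface at z = 0. Lengths are in m, angles in degrees, forces in N, time in s.
With the tool pointing down it reaches from about 0.4 to 0.925 m from the base axis. Payload 5.6 kg.
Tool frame: the origin (TCP) lies at the very end of the fingers, on their centre line; the grasp point (between the pads) lies 19 mm behind it; z points along the fingers, y is the line along which they close (so a half turn about z gives the same grasp; the last joint's range is limited). The gripper opens to 85 mm and grips with 20 to 120 N. Pads are 22 mm wide; open, the fingers measure 114 mm over their backs; the gripper's body (76 mm by 85 mm) begins 54 mm behind the grasp point. The pads swing forward as they close: fully open they stand 13 mm farther back than shut.
Start: joints at [-77.177, 26.786, -0.665, 91.828, 0.344, 61.387, -3.226], TCP at [0.171, 0.627, 0.193] pointing down, gripper open.
Joint ranges: [-144.91, 144.91], [-17.63, 115.5], [-89.93, 88.59], [15.96, 139.68], [-74.01, 254.01], [8.47, 105.57], [-167.45, 167.45]. Speed limits (degrees/s): [147.25, 147.25, 180, 180, 180, 180, 180].

## Interface

Orientations are given as a 3x3 rotation matrix whose columns are the frame's x, y, z axes.
In Python, from bench import env gives the robot as it stands. The module is installed in compiled form; this text tells all that it offers.
- The arm moves only by the shell command python3 -m creep 'ROWS' [OPENING] [FORCE]. ROWS is JSON, a list of rows, each a list of 2 entries, a list of its own where there are three numbers: the shift along the tool's x, y, z in mm, then the turn about the tool's z in rad. In form: [[[tx, ty, tz], spin], ...]. A call has 1 to 10 rows; each row is the pose to reach, as a shift and turn from the pose commanded when the call began, along the tool's axes at that moment; what a row does not reach only later rows make up. A row lasts 1/8 s, in which the tool goes at most 62.5 mm and 10.7 degrees, less where a joint would pass 70% of its speed; a pose out of reach is approached as far as the arm can. A call with a gripper value outside its range is refused whole. OPENING is the finger opening in mm, from 0 to 85.4, set as the call begins (- or left out, the last holds). The fingers move at their own pace and stop on an object; FORCE is the grip in N (left out, the last holds). Time passes only in rows, so rows that repeat a pose let the fingers close. It gives the time, the measured TCP pose, the force, the opening and the grip force at its end, in the units of the state.
- env.state(): the state, without advancing time (a new reading comes with each control period).
- env.snapshot(name): name is "scene" or "top" or "wrist"; returns the picture (480x640x3 uint8, red, green, blue); there is no depth.
- env.camera_info(name): a dict with "K" (3x3 intrinsics, pixels), "camera_from_world" (4x4, takes a point from world to camera coordinates); the wrist camera has in their place "hand_eye" (4x4, takes a point from camera to tool coordinates, whose origin is the TCP and whose axes are the flange's). Camera axes: x right, y down, z forward; pixel columns grow to the right and rows downward; lengths in m; the calibration is good to about 2 mm. A picture is of the moment at which its call begins: read the wrist's pose just before it. camera_info takes no time and is no camera call.
- env.sign_off(): hands the job in; it is judged then, once.
The state is a dict: "t": time; "qpos": joint angles; "dq": joint speeds; "joint_efforts": joint torques, N m; "position": TCP position; "tool_rot": TCP orientation; "ft_force": force on the tool from outside, world axes, zero at the start; "moment": the same for the moment, N m; "opening": finger opening in m; "finger_force": force on a finger pad.
Only numpy, scipy, OpenCV 4.12 (cv2) and the standard library are available. Lean on these libraries where they do the work, as an engineer would, in place of code of your own. Each camera call takes 0.05 s, during which the arm holds its last target. There are 200 camera calls.

## Working session

There is one attempt and no reset: what is moved stays moved. The work goes in short steps, Python scripts to look and compute and a shell command to move; the robot and the scene stay as the last step left them, time stands still between calls to the robot, and variables do not carry over. Pictures are saved under pics/ and viewed, at most 12 in all, crops included, and the job is handed in when it is done.

```bash
mkdir -p pics; python3 - <<'E'
from bench import env
import cv2, numpy as np
s=env.state();print(s)
for n in("scene","top"):
    im=env.snapshot(n);cv2.imwrite(f"pics/{n}0.png",im[:,:,::-1])
    c=env.camera_info(n);print(n,c["K"],np.round(c["camera_from_world"],4))
print(env.camera_info("wrist"))
E
```

```text
{'t': 0.0, 'qpos': array([-77.17736744,  26.83528181,  -0.663458  ,  91.8843439 ,
         0.34498665,  61.3883603 ,  -3.22478536]), 'dq': array([-0.03086104, -0.0596763 , -0.00506715, -0.100568  ,  0.1428791 ,
       -0.08540454,  0.04272939]), 'joint_efforts': array([ 3.26916243e-04, -5.32373428e+01,  2.16200750e-02, -2.51307964e+01,
        1.14226079e-02,  7.84291711e-03,  3.17449107e-06]), 'position': array([0.17128551, 0.62633418, 0.19252182]), 'tool_rot': array([[-9.64605137e-01,  2.63698348e-01, -3.34594312e-04],
       [ 2.63698513e-01,  9.64603432e-01, -1.82049543e-03],
       [-1.57310815e-04, -1.84429127e-03, -9.99998287e-01]]), 'ft_force': array([0.41073863, 0.66820283, 0.17299209]), 'moment': array([ 0.02826104, -0.04326104,  0.00069056]), 'finger_force': 0.0, 'opening': 0.08548999061645587}
scene [[445.00965748   0.         321.99927933]
 [  0.         445.00965748 237.08192553]
 [  0.           0.           1.        ]] [[ 4.5130e-01  8.9240e-01 -9.0000e-04 -1.8750e-01]
 [ 7.3370e-01 -3.7160e-01 -5.6890e-01 -3.8310e-01]
 [-5.0800e-01  2.5610e-01 -8.2240e-01  1.3478e+00]
 [ 0.0000e+00  0.0000e+00  0.0000e+00  1.0000e+00]]
top [[530.70504076   0.         320.57307218]
 [  0.         530.70504076 243.21034603]
 [  0.           0.           1.        ]] [[ 0.0227 -0.9994 -0.0253 -0.084 ]
 [-0.9992 -0.0218 -0.0341  0.6074]
 [ 0.0336  0.0261 -0.9991  1.1911]
 [ 0.      0.      0.      1.    ]]
{'K': array([[376.05269494,   0.        , 316.24786912],
       [  0.        , 376.05269494, 234.56161572],
       [  0.        ,   0.        ,   1.        ]]), 'hand_eye': array([[ 3.07469983e-04, -9.51027909e-01, -3.09104872e-01,
         7.91520120e-02],
       [ 9.99999909e-01,  2.00567247e-04,  3.77622343e-04,
         3.70818973e-04],
       [-2.97133074e-04, -3.09104960e-01,  9.51027884e-01,
        -1.79914524e-01],
       [ 0.00000000e+00,  0.00000000e+00,  0.00000000e+00,
         1.00000000e+00]])}
```

View pics/scene0.png

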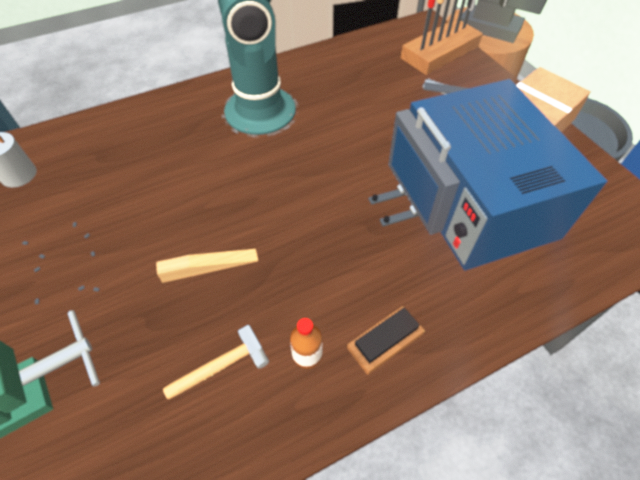

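View pics/top0.png

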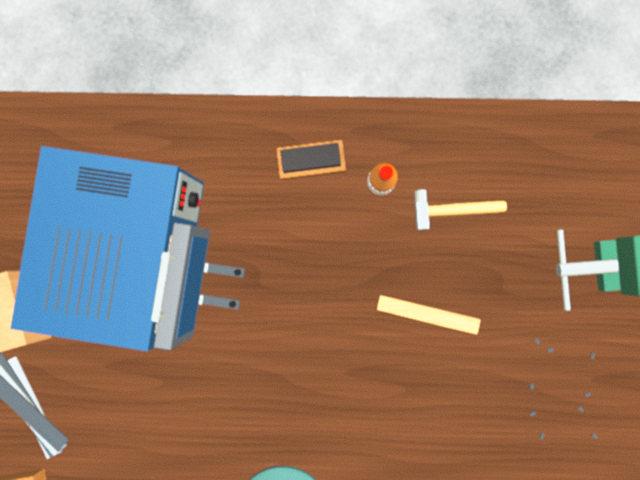

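The top view shows the oven at left with its door near shut (handle bar about (161,287)) and the flat bars ending at about (243,271) and (238,303). The wedge runs from its thin end at about (378,300) to its heel at about (480,328). In the scene view its left end is the tall one, so the thin end already faces the oven.

```bash
cat > h.py <<'E'
import numpy as np, cv2
from bench import env
def ray(n,uv,z):
    c=env.camera_info(n);K=c["K"];T=np.array(c["camera_from_world"])
    R=T[:3,:3];o=-R.T@T[:3,3]
    d=R.T@np.linalg.inv(K)@np.array([uv[0],uv[1],1.]);return o+d*(z-o[2])/d[2]
def proj(n,p):
    c=env.camera_info(n);q=c["camera_from_world"]@np.append(p,1);q=c["K"]@q[:3];return q[:2]/q[2]
E
python3 - <<'E'
from h import *
im=cv2.imread("pics/top0.png");hsv=cv2.cvtColor(im,cv2.COLOR_BGR2HSV)
def big(m):
    cs,_=cv2.findContours(m,cv2.RETR_EXTERNAL,cv2.CHAIN_APPROX_NONE);return max(cs,key=cv2.contourArea)
m=cv2.inRange(hsv,(98,120,120),(115,255,255));m[:,190:]=0
m=cv2.morphologyEx(m,cv2.MORPH_CLOSE,np.ones((9,9)))
c=big(m);print("case",cv2.contourArea(c),cv2.approxPolyDP(c,5,True)[:,0].tolist())
for p in cv2.approxPolyDP(c,5,True)[:,0]:print(p,ray("top",p,.222).round(4))
m=cv2.inRange(hsv,(15,60,150),(35,255,255));m[:280]=0;m[340:]=0;m[:,:360]=0
c=big(m);print("wedge",cv2.minAreaRect(c),cv2.approxPolyDP(c,3,True)[:,0].tolist())
for p in cv2.approxPolyDP(c,3,True)[:,0]:
    z=.004 if p[0]<430 else .038;print(p,ray("top",p,z).round(4))
# dark buffers
g=cv2.cvtColor(im,cv2.COLOR_BGR2GRAY);m=cv2.inRange(g,0,45);m[:255]=0;m[315:]=0;m[:,:215]=0;m[:,250:]=0
n,l,st,ce=cv2.connectedComponentsWithStats(m)
for i in range(1,n):
    if st[i,4]>8:print("buf",ce[i],st[i,4],ray("top",ce[i],.028).round(4))
# handle
m=cv2.inRange(hsv,(0,0,195),(180,40,255));m[:240]=0;m[335:]=0;m[:,:140]=0;m[:,180:]=0
c=big(m);print("handle top",cv2.minAreaRect(c))
a=cv2.resize(im[130:370,0:260],None,fx=2.2,fy=2.2,interpolation=cv2.INTER_CUBIC)
s=cv2.imread("pics/scene0.png");b=cv2.resize(s[70:280,360:620],None,fx=2.2,fy=2.2)
cv2.imwrite("pics/crop.png",a);cv2.imwrite("pics/crops.png",b)
E
```

```text
case 25394.5 [[42, 147], [12, 327], [152, 347], [159, 256], [172, 223], [189, 223], [172, 216], [177, 174], [189, 175], [172, 166]]
[ 42 147] [0.7731 0.4569 0.222 ]
[ 12 327] [0.4319 0.5001 0.222 ]
[152 347] [0.4016 0.2338 0.222 ]
[159 256] [0.5714 0.2263 0.222 ]
[172 223] [0.6338 0.2037 0.222 ]
[189 223] [0.6345 0.1716 0.222 ]
[172 216] [0.647  0.2042 0.222 ]
[177 174] [0.7264 0.1972 0.222 ]
[189 175] [0.7249 0.1745 0.222 ]
[172 166] [0.7413 0.2072 0.222 ]
wedge ((428.236083984375, 314.49676513671875), (105.01454162597656, 17.235210418701172), 13.240520477294922) [[379, 296], [378, 310], [466, 332], [478, 331], [479, 318]]
[379 296] [ 0.4929 -0.2049  0.004 ]
[378 310] [ 0.4614 -0.2033  0.004 ]
[466 332] [ 0.4214 -0.3926  0.038 ]
[478 331] [ 0.4243 -0.4186  0.038 ]
[479 318] [ 0.4525 -0.4204  0.038 ]
handle top ((166.78237915039062, 291.48516845703125), (22.632139205932617, 85.47286224365234), 9.090276718139648)
```

View pics/crop.png

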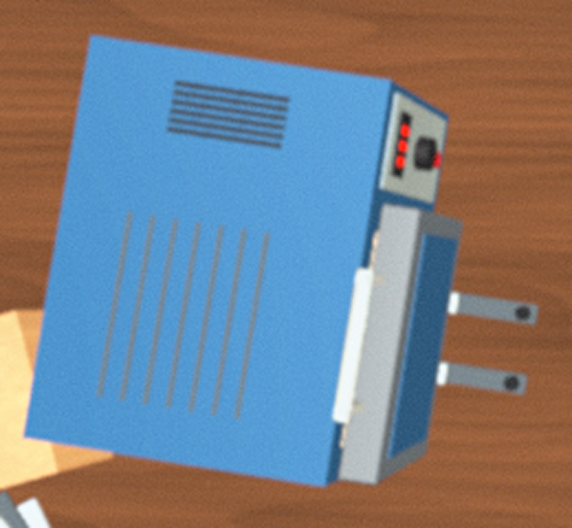

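View pics/crops.png

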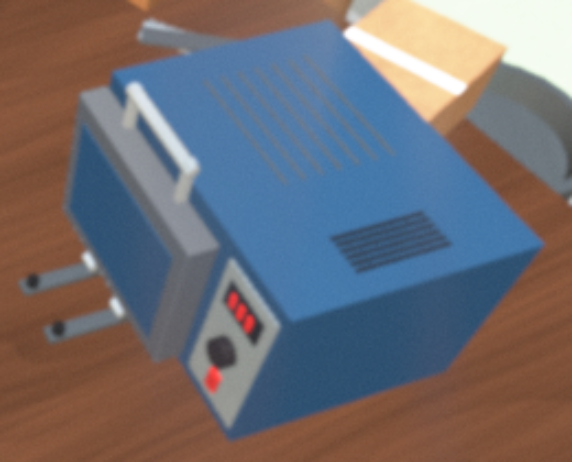

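The crops show four clear case-top corners, the dark buffers at full-image (237.3,272.3) and (232.7,304.1), and the handle centre at about (160,286.8) in top and (433.6,127.3) in scene. I'll fit the oven pose to these and triangulate the handle.

```bash
python3 - <<'E'
from h import *
from scipy.spatial.transform import Rotation as Ro
px=[((41.4,146.4),.222,(.3,-.225)),((11.8,328.6),.222,(.3,.125)),((176.4,165.9),.222,(.036,-.225)),((148.6,350.9),.222,(.036,.125)),((237.3,272.3),.028,(-.072,-.036)),((232.7,304.1),.028,(-.072,.036))]
W=np.array([ray("top",p,z)[:2] for p,z,_ in px]);L=np.array([l for *_,l in px])
wc,lc=W.mean(0),L.mean(0);H=(L-lc).T@(W-wc);U,S,V=np.linalg.svd(H);R=V.T@np.diag([1,np.linalg.det(V.T@U.T)])@U.T;t=wc-R@lc
print("oven",t,"yaw",np.degrees(np.arctan2(R[1,0],R[0,0])));print("resid mm",((W-(L@R.T+t))*1000).round(1).tolist())
np.savez("oven.npz",R=R,t=t)
# handle triangulate
P=[env.camera_info(n)["K"]@np.array(env.camera_info(n)["camera_from_world"])[:3] for n in("top","scene")]
X=cv2.triangulatePoints(P[0],P[1],np.array([160,286.8]),np.array([433.6,127.3]))[:,0];X=X[:3]/X[3]
for n in("top","scene"):print(n,proj(n,X))
lo=R.T@(X[:2]-t);print("handle world",X.round(4),"oven",lo,"z",X[2])
for th in np.arange(0,.35,.05):
    hx=-.222*np.sin(th)+.026*np.cos(th);hz=.03+.222*np.cos(th)+.026*np.sin(th)
    w=np.append(R@[hx,0]+t,hz);print(round(th,2),w.round(4),proj("top",w).round(1),proj("scene",w).round(1))
s=env.state();Rt=s["tool_rot"];a=R@[1,0]
ly=Rt[:2,1];print("tool y ang",np.degrees(np.arctan2(ly[1],ly[0])),"oven x ang",np.degrees(np.arctan2(a[1],a[0])))
for y in(-.083,0,.083):print("edge at y",y,(R@[-.18,y]+t).round(4))
for uv in((379,296),(378,310),(478,331),(479,318)):
    w=ray("top",uv,.004 if uv[0]<400 else .038)[:2];print("wedge oven",(R.T@(w-t)).round(4))
E
```

```text
oven [0.51380337 0.18891841] yaw 82.84714780335977
resid mm [[-0.2, -0.5], [1.7, -1.8], [0.1, 2.3], [-0.0, -0.3], [-1.1, 0.5], [-0.6, -0.2]]
top [160.0952198  286.86496584]
scene [433.73966845 127.29241327]
handle world [0.5157 0.2109 0.2566] oven [0.02206832 0.00087409] z 0.2566046886304259
0.0 [0.517  0.2147 0.252 ] [158.9 285.9] [435.2 128.8]
0.05 [0.5157 0.2037 0.253 ] [164.7 286.9] [430.5 129.7]
0.1 [0.5143 0.1926 0.2535] [170.7 287.8] [425.8 130.7]
0.15 [0.5129 0.1815 0.2534] [176.8 288.7] [420.9 132. ]
0.2 [0.5115 0.1704 0.2527] [182.9 289.6] [416.  133.5]
0.25 [0.5101 0.1594 0.2515] [189.1 290.5] [411.1 135.2]
0.3 [0.5087 0.1485 0.2498] [195.3 291.4] [406.2 137.1]
tool y ang 74.71168948323464 oven x ang 82.84714780335977
edge at y -0.083 [ 0.5737 -0.    ]
edge at y 0 [0.4914 0.0103]
edge at y 0.083 [0.409  0.0207]
wedge oven [-0.3934 -0.0283]
wedge oven [-0.3957  0.0032]
wedge oven [-0.6139  0.0132]
wedge oven [-0.6122 -0.0151]
```

```bash
python3 -m creep '[[[0,0,-50],0],[[0,0,-105],0],[[-45,-31,-120],-0.02],[[-90,-63,-120],-0.05],[[-140,-98,-120],-0.08],[[-190,-133,-120],-0.11],[[-240,-168,-120],-0.142],[[-290,-203,-120],-0.142],[[-340,-238,-120],-0.142],[[-380,-266,-120],-0.142]]' 50 40
cat >> h.py <<'E'
O=np.load("oven.npz") if __import__("os").path.exists("oven.npz") else None
def tool(p):  # world target -> shift in tool axes mm, from measured pose
    s=env.state();return (s["tool_rot"].T@(np.array(p)-s["position"])*1000).round(1)
def ov():
    s=env.state();p=s["position"];R,t=O["R"],O["t"];Q=R.T@(p[:2]-t);y=s["tool_rot"][:2,1]
    return Q.round(4),p[2].round(4),"tooly in oven deg",np.degrees(np.arctan2(*(R.T@y)[::-1])).round(2),"tilt",s["tool_rot"][:,2].round(4)
def ovw(x,y,z): return np.append(O["R"]@[x,y]+O["t"],z)
E
python3 - <<'E'
from h import *
print(ov(),tool(ovw(.0225,0,.2335)))
E
```

```text
t: 1.35
position: [0.4691, 0.2676, 0.3134]
tool_rot: [[-0.992, 0.126, 0.0], [0.126, 0.992, -0.0], [-0.0, -0.0, -1.0]]
ft_force: [-0.8, 0.9, -1.0]
opening: 0.0498
finger_force: 0.0
(array([0.0725, 0.0542]), np.float64(0.3134), 'tooly in oven deg', np.float64(-0.11), 'tilt', array([ 0.e+00, -4.e-04, -1.e+00])) [-54.3 -49.9  79.9]
```

```bash
python3 -m creep '[[[-25,-25,0],0],[[-54,-50,0],0],[[-54,-50,0],0],[[-54,-50,0],0]]' 50 40
python3 - <<'E'
from h import *
s=env.state();im=env.snapshot("wrist");cv2.imwrite("pics/w1.png",im[:,:,::-1]);print(ov())
c=env.camera_info("wrist");T=np.eye(4);T[:3,:3]=s["tool_rot"];T[:3,3]=s["position"];C=np.linalg.inv(T@c["hand_eye"])
for y in(-.05,0,.05):
    q=C@np.append(ovw(.0225,y,.2525),1);q=c["K"]@q[:3];print(y,q[:2]/q[2])
E
```

```text
t: 1.85
position: [0.5146, 0.2144, 0.3131]
tool_rot: [[-0.992, 0.124, -0.001], [0.124, 0.992, 0.0], [0.001, -0.0, -1.0]]
ft_force: [-0.7, 0.0, 0.6]
opening: 0.05
finger_force: 0.0
(array([0.0259, 0.0027]), np.float64(0.3132), 'tooly in oven deg', np.float64(0.09), 'tilt', array([-9.e-04,  3.e-04, -1.e+00]))
-0.05 [311.61593083 305.50913412]
0 [311.38666096 239.36707481]
0.05 [311.1277724  164.68031935]
```

View pics/w1.png

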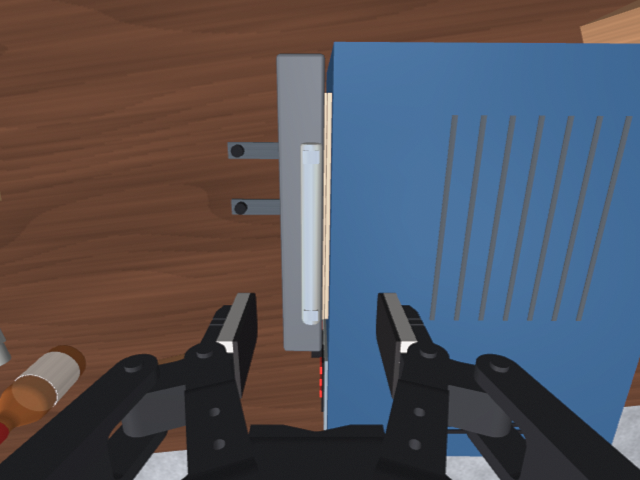

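The wrist view shows the handle bar at u≈311, v 145–323. That matches the predicted (311,239), so I descend, grip and check.

```bash
python3 -m creep '[[[0,-1,25],0],[[0,-1,55],0],[[0,-1,80],0],[[0,-1,80],0]]' 50 40
python3 -c "
from h import *
print(ov())"
python3 -m creep '[[[0,0,0],0],[[0,0,0],0],[[0,0,0],0],[[0,0,0],0],[[0,0,0],0]]' 5 60
python3 -c "
from h import *
print(ov())"
```

```text
t: 2.4
position: [0.513, 0.2136, 0.2318]
tool_rot: [[-0.992, 0.122, -0.004], [0.122, 0.992, -0.002], [0.004, -0.002, -1.0]]
ft_force: [-0.1, -0.0, 0.4]
opening: 0.05
finger_force: 0.0
(array([0.0244, 0.0038]), np.float64(0.2318), 'tooly in oven deg', np.float64(0.13), 'tilt', array([-0.0038, -0.0016, -1.    ]))
t: 3.02
position: [0.5151, 0.2128, 0.2337]
tool_rot: [[-0.992, 0.125, 0.0], [0.125, 0.992, 0.0], [-0.0, 0.0, -1.0]]
ft_force: [0.1, 1.0, 0.5]
opening: 0.0049
finger_force: 0.0
(array([0.0239, 0.0017]), np.float64(0.2337), 'tooly in oven deg', np.float64(-0.01), 'tilt', array([ 3.e-04,  2.e-04, -1.e+00]))
```

The fingers closed to 5 mm with no force, so they missed the bar. Taking another look.

```bash
python3 - <<'E'
from h import *
im=env.snapshot("wrist");a=im[:,:,::-1];b=env.snapshot("scene")[:,:,::-1][40:240,340:600]
cv2.imwrite("pics/w2.png",np.hstack([cv2.resize(a,(440,330)),cv2.resize(b,(360,330))]));print(env.state()["opening"])
E
```

```text
0.0049794996283383935
```

View pics/w2.png

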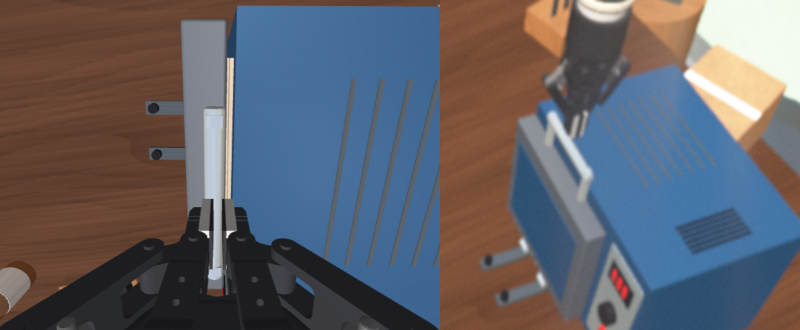

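```bash
python3 - <<'E'
from h import *
s=env.state();c=env.camera_info("wrist");T=np.eye(4);T[:3,:3]=s["tool_rot"];T[:3,3]=s["position"];C=np.linalg.inv(T@c["hand_eye"])
def pw(p):
    q=C@np.append(p,1);q=c["K"]@q[:3];return (q[:2]/q[2]).round(0)
k=lambda p:(((proj("scene",p)-[340,40])*[360/260,330/200])+[440,0]).round(0)
for n,p in dict(tcp=s["position"],grasp=s["position"]+[0,0,.019],b0=ovw(.0225,0,.2525),bp=ovw(.0225,.055,.2525),bm=ovw(.0225,-.055,.2525)).items():print(n,p.round(3),"wrist(440x330)",pw(p)*.6875,"scenecrop",k(p))
E
```

```text
tcp [0.515 0.213 0.234] wrist(440x330) [216.5625 187.    ] scenecrop [567. 157.]
grasp [0.515 0.213 0.253] wrist(440x330) [216.5625 198.6875] scenecrop [570. 146.]
b0 [0.517 0.211 0.252] wrist(440x330) [214.5  200.75] scenecrop [570. 147.]
bp [0.462 0.218 0.252] wrist(440x330) [214.5 121. ] scenecrop [553. 120.]
bm [0.571 0.204 0.252] wrist(440x330) [215.1875 266.75  ] scenecrop [587. 176.]
```

```bash
python3 - <<'E'
from h import *
a=env.snapshot("wrist")[250:430,230:400,::-1];b=env.snapshot("scene")[:,:,::-1][60:180,390:480]
cv2.imwrite("pics/w3.png",np.hstack([cv2.resize(a,(480,508)),cv2.resize(b,(320,508),interpolation=cv2.INTER_CUBIC)]))
E
```

```text
(no output)
```

View pics/w3.png

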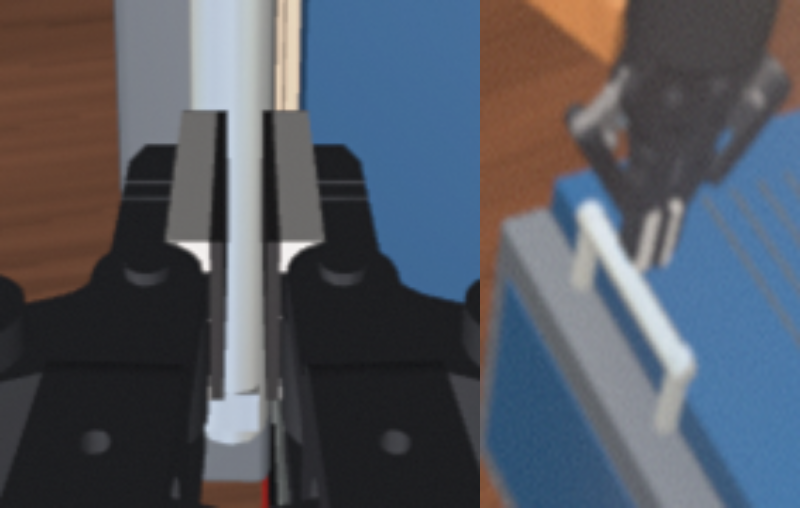

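The fingertips sit above the bar and occlude it in the wrist view. Both views put them about 35–40 mm behind the reported TCP. I'll reopen and descend in cautious steps while watching the force.

```bash
python3 -m creep '[[[0,0,0],0],[[0,0,0],0],[[0,-1,8],0],[[0,-1,16],0],[[0,-1,16],0]]' 45 40
python3 -m creep '[[[0,0,6],0],[[0,0,12],0],[[0,0,12],0]]'
python3 - <<'E'
from h import *
print(ov()); b=env.snapshot("scene")[:,:,::-1][60:180,390:480];a=env.snapshot("wrist")[200:430,180:450,::-1]
cv2.imwrite("pics/w4.png",np.hstack([cv2.resize(a,(480,408)),cv2.resize(b,(306,408),interpolation=cv2.INTER_CUBIC)]))
E
```

```text
t: 3.85
position: [0.5143, 0.2116, 0.2164]
tool_rot: [[-0.992, 0.125, -0.002], [0.125, 0.992, -0.001], [0.002, -0.001, -1.0]]
ft_force: [0.1, -0.0, 0.3]
opening: 0.0449
finger_force: 0.0
t: 4.22
position: [0.5145, 0.2118, 0.2049]
tool_rot: [[-0.992, 0.124, -0.001], [0.124, 0.992, -0.001], [0.001, -0.001, -1.0]]
ft_force: [-0.1, 0.4, -0.2]
opening: 0.0452
finger_force: 0.0
(array([0.0228, 0.0021]), np.float64(0.2049), 'tooly in oven deg', np.float64(0.0), 'tilt', array([-1.e-03, -5.e-04, -1.e+00]))
```

View pics/w4.png

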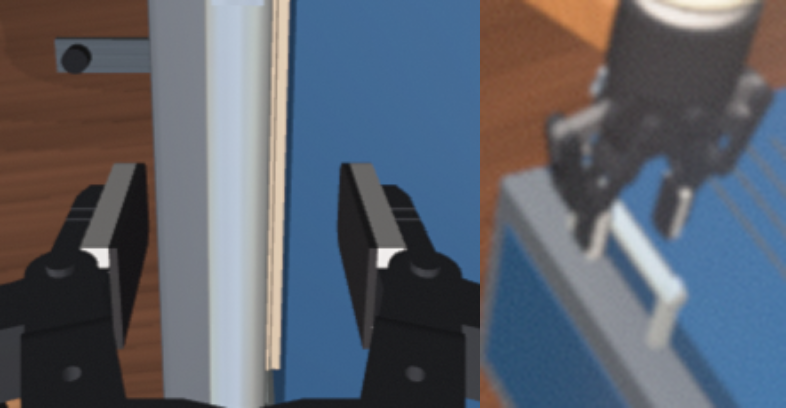

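The fingers now straddle the bar at the right depth with no contact, which confirms the tool offset of roughly 35–40 mm. I go 5 mm deeper and close.

```bash
python3 -m creep '[[[0,0,5],0],[[0,0,5],0]]'
python3 -m creep '[[[0,0,0],0],[[0,0,0],0],[[0,0,0],0],[[0,0,0],0],[[0,0,0],0]]' 3 50
python3 -c "
from h import *
print(ov())"
```

```text
t: 4.58
position: [0.5146, 0.2118, 0.2001]
tool_rot: [[-0.992, 0.125, -0.001], [0.125, 0.992, -0.0], [0.001, -0.0, -1.0]]
ft_force: [0.4, 0.3, 0.2]
opening: 0.0453
finger_force: 0.0
t: 5.2
position: [0.515, 0.2119, 0.2007]
tool_rot: [[-0.992, 0.125, 0.0], [0.125, 0.992, 0.0], [-0.0, 0.0, -1.0]]
ft_force: [-0.8, -0.7, 2.3]
opening: 0.0123
finger_force: 48.7
(array([0.023 , 0.0017]), np.float64(0.2007), 'tooly in oven deg', np.float64(-0.0), 'tilt', array([ 3.e-04,  2.e-04, -1.e+00]))
```

```bash
python3 - <<'E'
import numpy as np
p=lambda t:np.array([-222*np.sin(t)+26*np.cos(t),-(222*np.cos(t)+26*np.sin(t))])
t0=.0135;s=t0
for a in (np.linspace(t0,.8,11),np.linspace(.8,1.605,11)):
    print([[[0,*map(float,(p(t)-p(a[0])).round(0))],0] for t in a[1:]])
E
```

```text
[[[0, -18.0, -1.0], 0], [[0, -35.0, -1.0], 0], [[0, -53.0, 1.0], 0], [[0, -70.0, 4.0], 0], [[0, -87.0, 8.0], 0], [[0, -104.0, 14.0], 0], [[0, -120.0, 21.0], 0], [[0, -135.0, 29.0], 0], [[0, -150.0, 38.0], 0], [[0, -164.0, 49.0], 0]]
[[[0, -13.0, 12.0], 0], [[0, -26.0, 25.0], 0], [[0, -37.0, 39.0], 0], [[0, -48.0, 54.0], 0], [[0, -57.0, 69.0], 0], [[0, -64.0, 85.0], 0], [[0, -71.0, 102.0], 0], [[0, -76.0, 119.0], 0], [[0, -79.0, 137.0], 0], [[0, -82.0, 155.0], 0]]
```

```bash
python3 -m creep '[[[0,-18,-1],0],[[0,-35,-1],0],[[0,-53,1],0],[[0,-70,4],0],[[0,-87,8],0],[[0,-104,14],0],[[0,-120,21],0],[[0,-135,29],0],[[0,-150,38],0],[[0,-164,49],0]]' 3 70
python3 -c "
from h import *
print(ov(),proj('scene',ovw(-.141,0,.2033)))
b=env.snapshot('scene')[:,:,::-1][60:300,280:600];cv2.imwrite('pics/s5.png',cv2.resize(b,None,fx=2.4,fy=2.4))"
```

```text
t: 6.45
position: [0.494, 0.0479, 0.1506]
tool_rot: [[-0.992, 0.125, -0.001], [0.125, 0.992, -0.0], [0.001, -0.0, -1.0]]
ft_force: [-0.8, 1.6, -1.9]
opening: 0.0113
finger_force: 73.4
(array([-0.1424,  0.0021]), np.float64(0.1506), 'tooly in oven deg', np.float64(-0.02), 'tilt', array([-6.e-04, -3.e-04, -1.e+00])) [359.83437074 164.76836001]
```

View pics/s5.png

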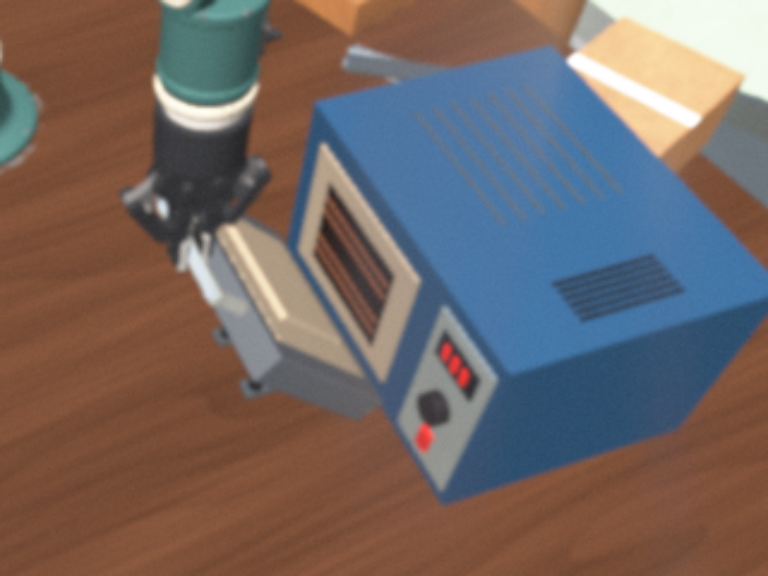

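The door is half open and firmly held. I continue along the arc.

```bash
python3 -m creep '[[[0,-13,12],0],[[0,-26,25],0],[[0,-37,39],0],[[0,-48,54],0],[[0,-57,69],0],[[0,-64,85],0],[[0,-71,102],0],[[0,-76,119],0],[[0,-79,137],0],[[0,-82,155],0]]' 3 80
python3 -c "
from h import *
print(ov())"
```

```text
t: 7.75
position: [0.4854, -0.0319, -0.0036]
tool_rot: [[-0.992, 0.125, 0.002], [0.125, 0.992, 0.001], [-0.002, 0.001, -1.0]]
ft_force: [-21.9, 12.4, 95.5]
opening: 0.0111
finger_force: 94.2
(array([-0.2226,  0.0007]), np.float64(-0.0036), 'tooly in oven deg', np.float64(-0.02), 'tilt', array([ 0.0018,  0.001 , -1.    ]))
```

```bash
python3 -m creep '[[[0,0,-1.5],0],[[0,0,-1.5],0]]'
python3 -c "
from h import *
print(ov())"
```

```text
t: 8.0
position: [0.4887, -0.0321, -0.0021]
tool_rot: [[-0.992, 0.125, 0.008], [0.125, 0.992, -0.001], [-0.008, 0.0, -1.0]]
ft_force: [5.2, 2.4, -5.3]
opening: 0.011
finger_force: 85.0
(array([-0.2224, -0.0026]), np.float64(-0.0021), 'tooly in oven deg', np.float64(-0.04), 'tilt', array([ 8.1e-03, -6.0e-04, -1.0e+00]))
```

```bash
python3 -m creep '[[[0,0,0],0],[[0,0,0],0],[[0,0,0],0],[[0,0,0],0]]' 32 40
python3 -c "
from h import *
print(ov(),env.state()['opening'],env.state()['ft_force'])"
python3 -m creep '[[[0,0,-30],0],[[0,0,-70],0],[[0,0,-120],0],[[0,0,-160],0],[[0,0,-200],0],[[0,0,-200],0]]'
python3 - <<'E'
from h import *
print(ov())
t=env.snapshot("top")[:,:,::-1].copy();cv2.imwrite("pics/top6.png",t);s=env.snapshot("scene")[:,:,::-1].copy();cv2.imwrite("pics/scene6.png",s)
im=t;hsv=cv2.cvtColor(im,cv2.COLOR_BGR2HSV);m=cv2.inRange(hsv,(15,60,150),(35,255,255));m[:280]=0;m[345:]=0;m[:,:360]=0
cs,_=cv2.findContours(m,cv2.RETR_EXTERNAL,cv2.CHAIN_APPROX_NONE);print("wedge",cv2.minAreaRect(max(cs,key=cv2.contourArea)))
R,tt=O["R"],O["t"]
# tall heel: back edge z .038, thin end z .004
for n,uv in(("tip",(378.5,303)),("heel",(478.5,324.5))):
    w=ray("top",uv,.004 if n=="tip" else .038);print(n,w,"oven",R.T@(w[:2]-tt))
cv2.imwrite("pics/v6.png",np.hstack([cv2.resize(t[200:400,130:500],(500,270)),cv2.resize(s[60:300,280:540],(292,270))]))
E
```

```text
t: 8.5
position: [0.4843, -0.0324, -0.002]
tool_rot: [[-0.992, 0.125, 0.0], [0.125, 0.992, -0.0], [-0.0, -0.0, -1.0]]
ft_force: [-0.2, 0.0, 0.6]
opening: 0.0321
finger_force: 0.0
(array([-0.2232,  0.0017]), np.float64(-0.002), 'tooly in oven deg', np.float64(-0.0), 'tilt', array([ 2.e-04, -2.e-04, -1.e+00])) 0.032055794118083424 [-0.18326584  0.01224457  0.55743856]
t: 9.25
position: [0.4865, -0.0322, 0.201]
tool_rot: [[-0.992, 0.124, 0.007], [0.124, 0.992, 0.001], [-0.007, 0.002, -1.0]]
ft_force: [-0.2, 0.0, -0.6]
opening: 0.0319
finger_force: 0.0
(array([-0.2228, -0.0004]), np.float64(0.201), 'tooly in oven deg', np.float64(0.01), 'tilt', array([ 0.0069,  0.0011, -1.    ]))
wedge ((428.25213623046875, 314.44097900390625), (104.92410278320312, 17.417863845825195), 13.392498970031738)
tip [ 0.47715918 -0.20409202  0.004     ] oven [-0.39451464 -0.01257739]
heel [ 0.43840578 -0.41949397  0.038     ] oven [-0.61306567 -0.00094675]
```

View pics/v6.png

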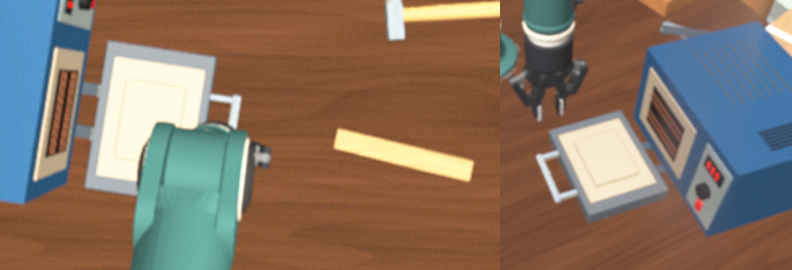

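The door lies flat on its buffers and the wedge hasn't moved. Its thin end points 3° off the oven axis. Next I go above the heel, turning the tool so the fingers close across it.

```bash
python3 -m creep '[[[0,-40,0],-0.16],[[0,-80,0],-0.32],[[0,-120,0],-0.48],[[-1,-160,0],-0.64],[[-1,-200,0],-0.80],[[-2,-240,0],-0.96],[[-2,-280,0],-1.12],[[-3,-320,0],-1.28],[[-3,-360,0],-1.44],[[-3,-376,0],-1.518]]' 60 40
python3 -m creep '[[[0,0,30],0],[[0,0,60],0],[[0,0,90],0],[[0,0,90],0],[[0,0,90],0]]'
python3 - <<'E'
from h import *
s=env.state();print(ov(),s["qpos"].round(0));x=s["tool_rot"][:2,0];print("toolx ang",np.degrees(np.arctan2(x[1],x[0])),"want",-100.2,"shift",tool((.4409,-.4057,.0)))
im=env.snapshot("wrist")[:,:,::-1];cv2.imwrite("pics/w7.png",im)
E
```

```text
t: 10.6
position: [0.438, -0.3319, 0.167]
tool_rot: [[-0.427, -0.899, -0.096], [-0.904, 0.427, 0.014], [0.028, 0.093, -0.995]]
ft_force: [0.6, 0.5, -2.9]
opening: 0.0599
finger_force: 0.0
t: 11.22
position: [0.4309, -0.3316, 0.0793]
tool_rot: [[-0.431, -0.898, -0.094], [-0.902, 0.432, 0.012], [0.03, 0.09, -0.995]]
ft_force: [0.5, -0.3, 0.2]
opening: 0.0598
finger_force: 0.0
(array([-0.5268,  0.0175]), np.float64(0.0793), 'tooly in oven deg', np.float64(71.48), 'tilt', array([-0.0944,  0.0122, -0.9955])) [ 64.  35. -42. 106.  30.  56. 162.]
toolx ang -115.52197856944943 want -100.2 shift [ 60.2 -48.2  77.1]
```

View pics/w7.png

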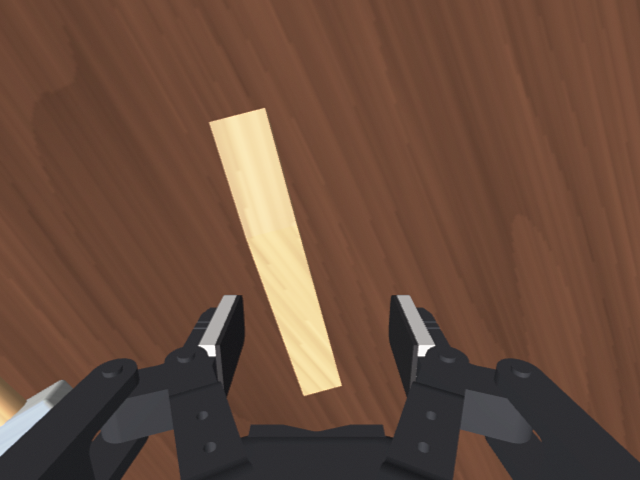

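Joint 7 reached its range limit and the arm tilted. I turn the tool the other way by half a turn, which gives the same grasp.

```bash
python3 -m creep '[[[0,0,0],0.18],[[0,0,0],0.36],[[0,0,0],0.54],[[0,0,0],0.72],[[0,0,0],0.9],[[0,0,0],1.08],[[0,0,0],1.26],[[0,0,0],1.44],[[0,0,0],1.62],[[0,0,0],1.62]]'
python3 -m creep '[[[0,0,0],0.18],[[0,0,0],0.36],[[0,0,0],0.54],[[0,0,0],0.72],[[0,0,0],0.9],[[0,0,0],1.08],[[0,0,0],1.26],[[0,0,0],1.44],[[0,0,0],1.52],[[0,0,0],1.52]]'
python3 - <<'E'
from h import *
s=env.state();print(ov(),s["qpos"].round(0));x=s["tool_rot"][:2,0];print("toolx ang",np.degrees(np.arctan2(x[1],x[0])),"want",79.8,"shift",tool((.4409,-.4057,.02)))
E
```

```text
t: 12.52
position: [0.4315, -0.332, 0.0804]
tool_rot: [[-0.877, 0.472, -0.093], [0.474, 0.881, 0.01], [0.086, -0.036, -0.996]]
ft_force: [-0.2, 0.4, 0.4]
opening: 0.0599
finger_force: 0.0
t: 13.78
position: [0.431, -0.3318, 0.0796]
tool_rot: [[0.426, 0.9, -0.094], [0.904, -0.427, 0.011], [-0.03, -0.09, -0.996]]
ft_force: [0.3, -0.4, 1.3]
opening: 0.0606
finger_force: 0.0
(array([-0.5269,  0.0173]), np.float64(0.0796), 'tooly in oven deg', np.float64(-108.21), 'tilt', array([-0.094 ,  0.011 , -0.9955])) [ 33.  28.  -0. 108.   3.  49.   5.]
toolx ang 64.79229843133459 want 79.8 shift [-60.8  45.8  57.6]
```

The half turn worked, but the commanded pose kept a 5° tilt that would roll the wedge when gripped. Pushing the tool outward at its reach limit may tilt it back, so I'll try that high up and clear of everything.

```bash
python3 -m creep '[[[0,0,-50],0],[[0,0,-100],0],[[0,0,-150],0],[[0,0,-200],0],[[0,0,-240],0],[[0,0,-240],0]]'
python3 - <<'E'
from h import *
s=env.state();print(ov(),s["qpos"].round(0));print(tool((.80,-.10,.32)))
oil=ray("top",(385,175),.1);print("oil",oil)
E
```

```text
t: 14.52
position: [0.455, -0.3356, 0.322]
tool_rot: [[0.426, 0.9, -0.088], [0.904, -0.427, 0.007], [-0.031, -0.083, -0.996]]
ft_force: [-0.4, -0.4, 0.7]
opening: 0.0595
finger_force: 0.0
(array([-0.5277, -0.0069]), np.float64(0.322), 'tooly in oven deg', np.float64(-108.25), 'tilt', array([-0.0883,  0.0073, -0.9961])) [32. 15. -0. 91.  2. 78.  6.]
[360.1 210.1 -26.7]
oil [ 0.751871   -0.20442913  0.1       ]
```

```bash
python3 -m creep '[[[45,26,-3],0],[[90,52,-6],0],[[135,78,-9],0],[[180,105,-13],0],[[225,131,-16],0],[[270,157,-20],0],[[315,184,-23],0],[[360,210,-27],0],[[360,210,-27],0]]'
python3 - <<'E'
from h import *
s=env.state();print(ov(),s["qpos"].round(0));print(tool(s["position"]+[.1,-.01,0]))
E
```

```text
t: 15.65
position: [0.8003, -0.0954, 0.3088]
tool_rot: [[0.422, 0.901, -0.101], [0.906, -0.423, 0.015], [-0.03, -0.098, -0.995]]
ft_force: [0.0, 0.6, -0.3]
opening: 0.0601
finger_force: 0.0
(array([-0.2464, -0.3197]), np.float64(0.3088), 'tooly in oven deg', np.float64(-107.98), 'tilt', array([-0.1009,  0.0145, -0.9948])) [  6.  45.  -4.  47.   3.  94. -22.]
[ 33.1  94.3 -10.2]
```

```bash
python3 -m creep '[[[8,24,-3],0],[[16,47,-5],0],[[25,70,-8],0],[[33,94,-10],0],[[33,94,-10],0]]'
python3 - <<'E'
from h import *
s=env.state();print(ov(),s["position"],s["qpos"].round(1));print(tool(s["position"]+[.1,-.01,0]))
E
```

```text
t: 16.27
position: [0.883, -0.1111, 0.303]
tool_rot: [[0.43, 0.899, -0.079], [0.902, -0.431, 0.008], [-0.027, -0.074, -0.997]]
ft_force: [0.6, -1.0, 0.3]
opening: 0.0604
finger_force: 0.0
(array([-0.2517, -0.4036]), np.float64(0.303), 'tooly in oven deg', np.float64(-108.47), 'tilt', array([-0.0789,  0.0076, -0.9969])) [ 0.88296982 -0.11107157  0.3030039 ] [  2.9  60.5  12.6  18.9 -11.  105.5 -18.5]
[34.  94.2 -8. ]
```

Joint 6 is at its limit and the tilt is starting to come back. I continue outward.

```bash
python3 -m creep '[[[12,31,-3],0],[[24,63,-5],0],[[34,94,-8],0],[[34,94,-8],0]]'
python3 - <<'E'
from h import *
s=env.state();print(ov(),s["position"],s["qpos"].round(1));print(tool(s["position"]+[.1,-.01,0]))
E
```

```text
t: 16.77
position: [0.9161, -0.1143, 0.2815]
tool_rot: [[0.434, 0.901, -0.024], [0.901, -0.434, -0.001], [-0.011, -0.021, -1.0]]
ft_force: [-0.4, 0.1, 0.1]
opening: 0.0601
finger_force: 0.0
(array([-0.2508, -0.4369]), np.float64(0.2815), 'tooly in oven deg', np.float64(-108.57), 'tilt', array([-2.380e-02, -9.000e-04, -9.997e-01])) [ 0.91607027 -0.11432177  0.28145554] [ -1.8  66.5  57.4  16.2 -52.5 105.5 -13.4]
[34.4 94.4 -2.4]
```

```bash
python3 -m creep '[[[7,18,0],0],[[14,36,0],0],[[14,36,0],0]]'
python3 - <<'E'
from h import *
s=env.state();print(ov(),s["position"],s["qpos"].round(1));print(tool((.46,-.35,.30)))
E
```

```text
t: 17.15
position: [0.9284, -0.1133, 0.2708]
tool_rot: [[0.433, 0.901, -0.001], [0.901, -0.433, -0.002], [-0.002, -0.0, -1.0]]
ft_force: [-0.4, -0.1, 1.2]
opening: 0.0596
finger_force: 0.0
(array([-0.2483, -0.449 ]), np.float64(0.2708), 'tooly in oven deg', np.float64(-108.53), 'tilt', array([-9.0e-04, -1.6e-03, -1.0e+00])) [ 0.92840278 -0.11333164  0.27081286] [ -2.7  69.1  72.9  16.1 -67.8 105.5 -12.3]
[-416.4 -319.5  -28.4]
```

The tool is upright again. Returning above the wedge heel.

```bash
python3 -m creep '[[[-40,-30,-5],0],[[-80,-61,-10],0],[[-120,-92,-15],0],[[-160,-123,-20],0],[[-200,-153,-24],0],[[-240,-184,-28],0],[[-280,-215,-28],0],[[-320,-246,-28],0],[[-360,-276,-28],0],[[-400,-307,-28],0]]'
python3 - <<'E'
from h import *
s=env.state();print(ov(),s["qpos"].round(1));print(tool((.4409,-.4057,.12)))
E
```

```text
t: 18.4
position: [0.4771, -0.3389, 0.2973]
tool_rot: [[0.428, 0.904, -0.004], [0.904, -0.428, 0.004], [0.002, -0.005, -1.0]]
ft_force: [-0.0, -0.6, 1.1]
opening: 0.06
finger_force: 0.0
(array([-0.5283, -0.0293]), np.float64(0.2973), 'tooly in oven deg', np.float64(-108.18), 'tilt', array([-0.0036,  0.0038, -1.    ])) [-22.5  39.3  86.4  97.  -39.5  82.6  43.9]
[-76.2  -3.3 177.2]
```

```bash
python3 -m creep '[[[-20,0,10],0],[[-40,-1,30],-0.07],[[-60,-2,50],-0.14],[[-76,-3,75],-0.2],[[-76,-3,100],-0.27],[[-76,-3,130],-0.27],[[-76,-3,150],-0.27],[[-76,-3,150],-0.27]]'
python3 - <<'E'
from h import *
s=env.state();print(ov(),s["qpos"].round(1));x=s["tool_rot"][:2,0];print("toolx ang",np.degrees(np.arctan2(x[1],x[0])),"want",79.8,tool((.4409,-.4057,.05)))
im=env.snapshot("wrist")[:,:,::-1];cv2.imwrite("pics/w8.png",im)
hsv=cv2.cvtColor(im,cv2.COLOR_BGR2HSV);m=cv2.inRange(hsv,(15,60,150),(35,255,255))
cs,_=cv2.findContours(m,cv2.RETR_EXTERNAL,cv2.CHAIN_APPROX_NONE);c=max(cs,key=cv2.contourArea);print(cv2.contourArea(c),cv2.approxPolyDP(c,5,True)[:,0].tolist())
cc=env.camera_info("wrist");T=np.eye(4);T[:3,:3]=s["tool_rot"];T[:3,3]=s["position"];M=T@cc["hand_eye"]
for p in cv2.approxPolyDP(c,5,True)[:,0]:
    d=M[:3,:3]@np.linalg.inv(cc["K"])@np.array([*p,1.]);o=M[:3,3]
    print(p,[(o+d*(z-o[2])/d[2])[:2].round(4) for z in(.004,.038)])
E
```

```text
t: 19.4
position: [0.4433, -0.4055, 0.1473]
tool_rot: [[0.173, 0.985, -0.003], [0.985, -0.173, 0.003], [0.002, -0.003, -1.0]]
ft_force: [0.5, -0.8, 1.0]
opening: 0.0604
finger_force: 0.0
(array([-0.5986, -0.0041]), np.float64(0.1473), 'tooly in oven deg', np.float64(-92.84), 'tilt', array([-0.003 ,  0.0029, -1.    ])) [ -7.9  43.8  71.1 104.2 -45.3  67.   68.5]
toolx ang 80.01094487787407 want 79.8 [-0.8 -2.  97.3]
9675.0 [[293, 0], [289, 236], [327, 237], [336, 0], [297, 0], [307, 43]]
[293   0] [array([ 0.4535, -0.2445]), array([ 0.454 , -0.2532])]
[289 236] [array([ 0.4141, -0.4272]), array([ 0.4187, -0.4168])]
[327 237] [array([ 0.4478, -0.4341]), array([ 0.4489, -0.4229])]
[336   0] [array([ 0.4853, -0.2501]), array([ 0.4825, -0.2582])]
[297   0] [array([ 0.4565, -0.245 ]), array([ 0.4566, -0.2537])]
[307  43] [array([ 0.4586, -0.275 ]), array([ 0.4585, -0.2805])]
```

```bash
python3 -m creep '[[[0,-4,30],0],[[0,-4,60],0],[[0,-4,90],0],[[0,-4,120],0],[[0,-4,140],0],[[0,-4,150],0],[[0,-4,150],0]]'
python3 - <<'E'
from h import *
s=env.state();print(ov(),s["ft_force"],s["qpos"].round(1))
im=env.snapshot("wrist")[:,:,::-1];b=env.snapshot("scene")[:,:,::-1][180:340,90:300]
cv2.imwrite("pics/w9.png",np.hstack([cv2.resize(im[200:],(480,210)),cv2.resize(b,(276,210))]))
E
```

```text
t: 20.32
position: [0.44, -0.4066, -0.0011]
tool_rot: [[0.175, 0.985, -0.001], [0.985, -0.175, -0.001], [-0.001, -0.001, -1.0]]
ft_force: [0.4, -0.8, -0.2]
opening: 0.06
finger_force: 0.0
(array([-0.6001, -0.0009]), np.float64(-0.0011), 'tooly in oven deg', np.float64(-92.9), 'tilt', array([-8.e-04, -6.e-04, -1.e+00])) [ 0.43532387 -0.7763104  -0.24734939] [ -1.4  53.1  59.5 108.5 -57.3  54.8  76. ]
```

View pics/w9.png

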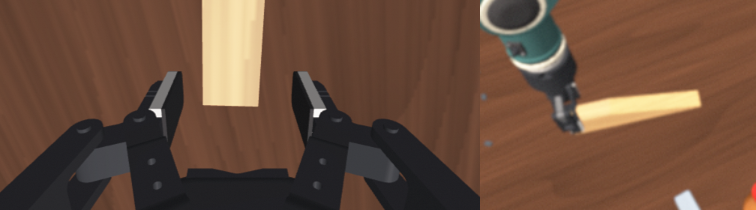

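That was the last picture. It shows the heel between the open fingers (wedge centre u≈308, fingers' midpoint u≈317), with the pads overlapping its back end. I shift −3 mm across and 6 mm forward, then descend.

```bash
python3 -m creep '[[[6,-3,0],0],[[6,-3,10],0],[[6,-3,20],0],[[6,-3,26],0],[[6,-3,26],0],[[6,-3,26],0]]'
python3 - <<'E'
from h import *
s=env.state();print(ov(),s["ft_force"])
E
```

```text
t: 21.18
position: [0.4379, -0.4003, -0.0272]
tool_rot: [[0.175, 0.985, -0.001], [0.985, -0.175, -0.001], [-0.001, -0.001, -1.0]]
ft_force: [0.2, -0.2, 0.5]
opening: 0.0602
finger_force: 0.0
(array([-0.5941,  0.0019]), np.float64(-0.0272), 'tooly in oven deg', np.float64(-92.93), 'tilt', array([-8.e-04, -8.e-04, -1.e+00])) [ 0.22249048 -0.24615112  0.45929737]
```

```bash
python3 -m creep '[[[0,0,0],0],[[0,0,0],0],[[0,0,0],0],[[0,0,0],0],[[0,0,0],0]]' 25 60
python3 - <<'E'
from h import *
s=env.state();print(ov())
im=env.snapshot("top")[:,:,::-1];hsv=cv2.cvtColor(im,cv2.COLOR_BGR2HSV);m=cv2.inRange(hsv,(15,60,150),(35,255,255));m[:270]=0;m[350:]=0;m[:,:360]=0
cs,_=cv2.findContours(m,cv2.RETR_EXTERNAL,cv2.CHAIN_APPROX_NONE);c=max(cs,key=cv2.contourArea);print(cv2.contourArea(c),cv2.approxPolyDP(c,3,True)[:,0].tolist())
E
```

```text
t: 21.8
position: [0.4383, -0.4003, -0.0268]
tool_rot: [[0.175, 0.985, 0.0], [0.985, -0.175, -0.001], [-0.001, 0.0, -1.0]]
ft_force: [-0.4, 0.6, 5.6]
opening: 0.031
finger_force: 60.6
(array([-0.5941,  0.0015]), np.float64(-0.0268), 'tooly in oven deg', np.float64(-92.92), 'tilt', array([ 1.e-04, -1.e-03, -1.e+00]))
1358.0 [[377, 304], [379, 311], [444, 327], [463, 326], [467, 319], [463, 314], [380, 295]]
```

```bash
python3 -m creep '[[[15,-1,0],-0.01],[[35,-2,0],-0.03],[[55,-3,0],-0.051],[[75,-4,0],-0.051],[[95,-5,0],-0.051],[[115,-6,0],-0.051],[[135,-7,0],-0.051],[[155,-8,0],-0.051],[[180,-9,0],-0.051],[[180,-9,0],-0.051]]'
cat > m.py <<'E'
from h import *
s=env.state();print(ov(),s["ft_force"].round(1),s["qpos"].round(0))
for n,lo,hi in(("top",(15,60,150),(35,255,255)),("scene",(15,60,150),(35,255,255))):
    im=env.snapshot(n)[:,:,::-1];cv2.imwrite(f"pics/m_{n}_{s['t']:.1f}.png",im);hsv=cv2.cvtColor(im,cv2.COLOR_BGR2HSV);m=cv2.inRange(hsv,lo,hi)
    k=np.zeros_like(m);q=proj(n,ovw(ov()[0][0]+.12,0,.01)).astype(int);cv2.circle(k,tuple(q.tolist()),90,255,-1);m&=k
    cs,_=cv2.findContours(m,cv2.RETR_EXTERNAL,cv2.CHAIN_APPROX_NONE)
    for c in sorted(cs,key=cv2.contourArea)[-3:]:
        print(n,cv2.contourArea(c),[(p.tolist(),(O["R"].T@(ray(n,p,.004)[:2]-O["t"])).round(3).tolist()) for p in cv2.approxPolyDP(c,3,True)[:,0]])
E
python3 m.py
```

```text
t: 23.1
position: [0.4611, -0.2183, -0.0268]
tool_rot: [[0.121, 0.993, -0.0], [0.993, -0.121, 0.001], [0.001, -0.0, -1.0]]
ft_force: [-0.7, 1.8, 11.1]
opening: 0.0307
finger_force: 61.5
(array([-0.4106,  0.0016]), np.float64(-0.0268), 'tooly in oven deg', np.float64(-89.78), 'tilt', array([-3.0e-04,  1.1e-03, -1.0e+00])) [-0.7  1.8 11.1] [-22.  49.  58. 121. -62.  47.  69.]
top 1.0 [([297, 297], [-0.21, 0.001])]
top 2.5 [([298, 289], [-0.21, -0.017]), ([297, 293], [-0.209, -0.007])]
top 1026.0 [([303, 304], [-0.226, 0.015]), ([357, 314], [-0.35, 0.019]), ([378, 302], [-0.393, -0.015]), ([306, 289], [-0.228, -0.019])]
scene 0.0 [([216, 204], [-0.453, 0.17])]
scene 68.0 [([237, 239], [-0.428, 0.046]), ([240, 255], [-0.432, -0.001]), ([245, 258], [-0.423, -0.013])]
scene 1202.5 [([326, 233], [-0.219, -0.01]), ([322, 224], [-0.219, 0.019]), ([253, 235], [-0.388, 0.044]), ([254, 254], [-0.4, -0.01])]
```

```bash
python3 -m creep '[[[15,0,0],0],[[35,0,0],0],[[55,0,0],0],[[75,0,0],0],[[95,0,0],0],[[110,0,0],0],[[110,0,0],0]]'
python3 m.py
```

```text
t: 24.08
position: [0.4743, -0.1106, -0.0268]
tool_rot: [[0.122, 0.993, -0.0], [0.993, -0.122, -0.001], [-0.001, 0.0, -1.0]]
ft_force: [-0.7, -2.0, 11.5]
opening: 0.0312
finger_force: 61.4
(array([-0.3021,  0.0019]), np.float64(-0.0268), 'tooly in oven deg', np.float64(-89.85), 'tilt', array([-0.e+00, -8.e-04, -1.e+00])) [-0.7 -2.  11.5] [-35.  48.  58. 124. -63.  45.  58.]
top 3.0 [([268, 324], [-0.154, 0.072]), ([246, 335], [-0.109, 0.104])]
top 86.5 [([315, 292], [-0.249, -0.016]), ([305, 291], [-0.226, -0.015]), ([303, 304], [-0.226, 0.015])]
top 239.5 [([284, 287], [-0.178, -0.017]), ([281, 301], [-0.176, 0.016]), ([296, 305], [-0.211, 0.02]), ([298, 289], [-0.21, -0.017])]
scene 105.5 [([282, 226], [-0.314, 0.046]), ([287, 246], [-0.32, -0.014]), ([289, 235], [-0.306, 0.015])]
scene 174.5 [([338, 215], [-0.172, 0.032]), ([326, 217], [-0.203, 0.036]), ([333, 231], [-0.201, -0.01]), ([343, 227], [-0.174, -0.007])]
scene 422.5 [([319, 218], [-0.22, 0.039]), ([300, 222], [-0.269, 0.043]), ([304, 235], [-0.272, 0.002]), ([298, 241], [-0.291, -0.01]), ([326, 235], [-0.221, -0.016])]
```

```bash
python3 -m creep '[[[6,0,0],0],[[11,0,0],0],[[11,0,0],0]]' | grep -E "pos|force"
python3 -m creep '[[[5,0,0],0],[[10,0,0],0],[[10,0,0],0]]' | grep -E "pos|force"
python3 -m creep '[[[5,0,0],0],[[10,0,0],0],[[10,0,0],0]]'| grep -E "pos|force"
python3 -c "
from h import *
print(ov())"
```

```text
position: [0.4754, -0.1014, -0.0268]
ft_force: [-1.0, -5.0, 9.3]
finger_force: 61.2
position: [0.4761, -0.0941, -0.0268]
ft_force: [-0.9, -10.7, 6.7]
finger_force: 60.7
position: [0.4769, -0.0855, -0.0268]
ft_force: [-1.8, -13.8, 6.3]
finger_force: 60.8
(array([-0.2769,  0.0024]), np.float64(-0.0268), 'tooly in oven deg', np.float64(-90.12), 'tilt', array([-1.0e-04, -9.1e-03, -1.0e+00]))
```

```bash
python3 -m creep '[[[5,0,0],0],[[10,0,0],0],[[10,0,0],0],[[10,0,0],0]]'| grep -E "pos|force"
python3 - <<'E'
from h import *
print(ov())
b=env.snapshot("scene")[:,:,::-1].copy();cv2.imwrite("pics/scene_end.png",b);a=cv2.imread("pics/scene6.png");A,B=[cv2.cvtColor(x,cv2.COLOR_BGR2GRAY).astype(np.float32) for x in(a,b)]
def P(th,x,y,h): # door point: x along from pin, h from outer face
    return proj("scene",ovw(-x*np.sin(th)+h*np.cos(th),y,.03+x*np.cos(th)+h*np.sin(th)))
for x,y,h in((.17,-.11,.034),(.175,-.075,.034),(.14,-.11,.034),(.222,-.05,.026),(.09,-.115,.034)):
    c=P(1.6,x,y,h);g=P(1.57,x,y,h)-c;u,v=c.astype(int);r=12
    w=cv2.createHanningWindow((2*r,2*r),cv2.CV_32F)
    d,resp=cv2.phaseCorrelate(A[v-r:v+r,u-r:u+r],B[v-r:v+r,u-r:u+r],w);d=np.array(d)
    print((x,y),c.round(0),"pred shift@-.03",g.round(2),"meas",d.round(2),round(resp,2),"est angle",1.6-.03*(d@g)/(g@g))
u,v,r=450,200,20;print("static",cv2.phaseCorrelate(A[v-r:v+r,u-r:u+r],B[v-r:v+r,u-r:u+r],cv2.createHanningWindow((40,40),cv2.CV_32F)))
E
```

```text
position: [0.4781, -0.0757, -0.0268]
ft_force: [-2.3, -13.7, 5.9]
finger_force: 60.7
(array([-0.267 ,  0.0025]), np.float64(-0.0268), 'tooly in oven deg', np.float64(-90.12), 'tilt', array([-2.e-04, -9.e-03, -1.e+00]))
(0.17, -0.11) [362. 247.] pred shift@-.03 [ 0.56 -1.38] meas [ 0.35 -0.33] 1.03 est angle 1.5911369752716635
(0.175, -0.075) [354. 236.] pred shift@-.03 [ 0.52 -1.44] meas [ 0.13 -0.45] 1.03 est angle 1.590893520757538
(0.14, -0.11) [374. 243.] pred shift@-.03 [ 0.57 -1.17] meas [-0.19 -0.05] 0.98 est angle 1.6008725703220366
(0.222, -0.05) [331. 235.] pred shift@-.03 [ 0.32 -1.75] meas [-0.2  -0.98] 0.92 est angle 1.5842963054626824
(0.09, -0.115) [395. 238.] pred shift@-.03 [ 0.56 -0.8 ] meas [-0.13 -0.49] 0.96 est angle 1.5898967380094962
static ((0.13063555267956772, 0.0329131864934169), 1.0901739132404327)
```

```bash
cat > ang.py <<'E'
from h import *
B=np.mean([cv2.cvtColor(env.snapshot("scene")[:,:,::-1].copy(),cv2.COLOR_BGR2GRAY).astype(np.float32) for _ in range(8)],0)
A=cv2.cvtColor(cv2.imread("pics/scene6.png"),cv2.COLOR_BGR2GRAY).astype(np.float32)
A,B=[cv2.GaussianBlur(x,(0,0),1.5) for x in(A,B)]
def W(th,x,y,h): return ovw(-x*np.sin(th)+h*np.cos(th),y,.03+x*np.cos(th)+h*np.sin(th))
def run(ylo,yhi,xlo,xhi):
    k=0.0
    for it in range(4):   # Gauss-Newton on the lift angle: B(p+shift)=A(p)
        P0=[];P1=[]; G=[]
        for x in np.arange(xlo,xhi,.0015):
            for y in np.arange(ylo,yhi,.0015):
                P0.append(proj_(W(1.6,x,y,.034)));P1.append(proj_(W(1.6-k,x,y,.034)));G.append((proj_(W(1.57-k,x,y,.034))-P1[-1])/.03)
        P0,P1,G=[np.array(v,np.float32) for v in(P0,P1,G)]
        f=lambda I,p:cv2.remap(I,p[:,0].copy(),p[:,1].copy(),cv2.INTER_CUBIC)[:,0]
        gx=f(cv2.Sobel(B,cv2.CV_32F,1,0)/8,P1);gy=f(cv2.Sobel(B,cv2.CV_32F,0,1)/8,P1)
        a=gx*G[:,0]+gy*G[:,1];r=f(A,P0)-f(B,P1);r=r-r.mean();a=a-a.mean();ok=abs(r)<25
        k+=float((a[ok]@r[ok])/(a[ok]@a[ok]))
    return round(1.6-k,4),round(float(abs(r).mean()),2),round(float(ok.mean()),2)
c=env.camera_info("scene");K,T=c["K"],np.array(c["camera_from_world"])
def proj_(p):
    q=K@(T[:3,:3]@p+T[:3,3]);return q[:2]/q[2]
for reg in((-.128,-.03,.08,.188),(-.128,-.05,.12,.188),(-.128,-.02,.02,.188),(-.115,-.05,.15,.188)):print(reg,run(*reg))
E
python3 ang.py
```

```text
(-0.128, -0.03, 0.08, 0.188) (1.575, 0.97, 1.0)
(-0.128, -0.05, 0.12, 0.188) (1.5768, 0.74, 1.0)
(-0.128, -0.02, 0.02, 0.188) (1.5753, 0.91, 1.0)
(-0.115, -0.05, 0.15, 0.188) (1.5756, 1.01, 1.0)
```

The door angle measures 1.575–1.577 rad, which agrees with the wedge geometry. I hold briefly and hand in.

```bash
python3 -m creep '[[[0,0,0],0],[[0,0,0],0],[[0,0,0],0],[[0,0,0],0],[[0,0,0],0],[[0,0,0],0]]' && python3 -c "
from bench import env
print(env.sign_off())"
```

```text
t: 27.0
position: [0.4782, -0.0757, -0.0268]
tool_rot: [[0.127, 0.992, -0.0], [0.992, -0.127, -0.009], [-0.009, 0.001, -1.0]]
ft_force: [-2.3, -13.9, 6.0]
opening: 0.0307
finger_force: 60.7
the job is handed in; nothing more can be done
None
```

I handed the job in at 27 s without seeing a verdict: the door was pulled down onto its buffers, and the still-gripped wedge now lifts it to a camera-measured 1.576 rad or so (about 4 mm off the buffers); the arm never went near the oilstone, hammer or oil bottle.

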